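# Slide a lens mount along the rail into the window pocket

## Task

Load the square lens mount over the round window of the black stage plate without picking it up: with the fingertips push it flat against the long rail in the open middle stretch, then slide it along, keeping it at the rail, into the corner pocket that has the round window until it is fully home against rail and end stop. Never lift, tip or carry it, leave the other things where they are, and finish with the hand clear.

Things in the scene. Friction and masses are not known exactly. Their poses are not given: they have to be found in the camera images.
- mount: Square lens mount lying flat and loose on the stage plate: aluminium frame 46 x 46 mm, 10 mm high, clear glass in the middle, about 80 g. Origin at the centre of its underside, z up, x and y along its sides; any of its four sides may go to the rail. It slides freely on the plate with ordinary friction.
- plate: Fixed black stage plate, 12 mm thick. Origin on the bench surface; in its own axes it spans x -90 to +70 mm, y -160 to +160 mm, z up, flat top face at z = 12 mm. A rail runs along y at its +x side, and in the corner at each end of the rail is a pocket. A mount fully home in a pocket has its centre at x = +27, y = +120 or -120 mm. Between the pockets the top face is free.
- rail (a point): Middle of the aluminium rail's inner face, at the plate's top face (plate x = +50 mm, y = 0). The face looks to the plate's -x; the rail is 12 mm wide, stands 12 mm above the top face and runs the plate's whole length.
- stop_a (a point): End stop at the plate's +y end: centre line of its inner face (plate x = +20, y = +143 mm), 12 mm above the top face, reaching from the rail to x = -10 mm. A round-nosed lip of the same height (plate x -12 to 0 mm, y from 102 mm to the stop) faces the rail, so the pocket is 50 mm wide and open only along the rail.
- stop_b (a point): End stop at the plate's -y end (plate x = +20, y = -143 mm): mirror image of stop_a, with the same kind of lip and pocket.
- window: Round steel-rimmed glass window 38 mm across, flush (under 1 mm) in the floor of one of the two pockets: it marks the pocket to use. Origin at its centre on the plate's top face, exactly below the centre of a mount that is fully home.
- blank: Square steel blanking plate 34 x 34 mm, flush in the floor of the other pocket, which must stay empty. Origin at its centre on the top face.
- cell: Bystander: round aluminium lens cell, 34 mm across, 12 mm high, loose on the plate near one of its robot-side corners, outside the pocket lip. Origin at the centre of its underside.
- objective: Bystander: steel microscope objective, 28 mm across, 46 mm high, standing loose on the bench beyond the rail. Origin at the centre of its underside.
- oil: Bystander: small amber bottle, 32 mm across, 65 mm high, standing loose on the bench beyond the rail. Origin at the centre of its underside.
- slidebox: Bystander: grey slide box, 85 x 60 mm, 30 mm high, loose on the bench past the plate's +y end. Origin at the centre of its underside.
Things that resemble listed ones, but are neither listed nor needed, are in the scene too. Leave any pink or red look-alike of the mount alone.

How it is judged:
By the outcome, as a careful person would: the job done as asked, in the order asked, and still so for the second after the job is handed in, with the robot touching nothing.
It also fails if it takes over 56 s, if anything falls off the work surface, if the arm or the gripper's body presses on something with over 40 N, if the wrist force passes 120 N, or if a joint passes its speed limit or range.

## Robot

A 7-joint arm with a two-finger parallel gripper is mounted at the origin on the work surface. World frame = base frame: x ahead of the robot, y to its left, z up, the work surface at z = 0. Lengths are in m, angles in rad, forces in N, time in s.
With the tool pointing down it reaches from about 0.425 to 0.925 m from the base axis. Payload 6.8 kg.
Tool frame: the origin (TCP) lies on the mounting face of the last link; the fingertips stand 173 mm ahead of it and the grasp point (between the pads) lies 155 mm ahead of it; z points along the fingers, y is the line along which they close (so a half turn about z gives the same grasp; the last joint's range is limited). The gripper opens to 85 mm and grips with 20 to 120 N. Pads are 22 mm wide; open, the fingers measure 114 mm over their backs; the gripper's body (76 mm by 85 mm) begins 54 mm behind the grasp point. The pads swing forward as they close: fully open they stand 13 mm farther back than shut.
Start: joints at [1.052, 0.477, 0.022, 1.555, -0.011, 1.109, -0.083], TCP at [0.27, -0.619, 0.405] pointing down, gripper open.
Joint ranges: [-2.96, 2.96], [-0.34, 2.1], [-1.41, 1.46], [0.24, 2.44], [-1.37, 4.51], [0.17, 1.92], [-2.96, 2.96]. Speed limits (rad/s): [2.39, 2.39, 3.14, 3.14, 3.14, 3.14, 3.14].

## Interface

Orientations are given as a rotation vector (axis times angle).
In Python, from bench import r gives the robot as it stands.
- The arm moves only by the tool carry_out, never from a script. Its argument "moves" is a list of rows, each a list of 5 numbers: the shift along the tool's x, y, z in m, then the turn about the tool's z in rad, then the finger opening in m, from 0 to 0.0854. In form: [[dx, dy, dz, roll, claw], ...]. A call has exactly 8 rows; each row is the pose to reach, as a shift and turn from the pose commanded when the call began, along the tool's axes at that moment; what a row does not reach only later rows make up. A row lasts 1/10 s, in which the tool goes at most 50 mm and 8.59 degrees, less where a joint would pass 70% of its speed; a pose out of reach is approached as far as the arm can. A call with a gripper value outside its range is refused whole. The fingers move at their own pace and stop on an object; "force" is the grip in N (left out, the last holds). Time passes only in rows, so rows that repeat a pose let the fingers close, or fill a call up. It gives the time, the measured TCP pose, the force, the opening and the grip force at its end, in the units of the state.
- r.get_obs(): the state, without advancing time (a new reading comes with each control period).
- r.grab_frame(name): name is "scene" or "top"; returns the picture (384x512x3 uint8, red, green, blue); there is no depth.
- r.calibration(name): a dict with "fx", "fy", "cx", "cy" (pixels), "rvec" (rotation vector, rad) and "tvec" (3), from world to camera coordinates, as OpenCV has them. Camera axes: x right, y down, z forward; pixel columns grow to the right and rows downward; lengths in m; the calibration is good to about 2 mm. A picture is of the moment at which its call begins. calibration takes no time and is no camera call.
- r.hand_in(): hands the job in; it is judged then, once.
The state is a dict: "clock": time; "joints": joint angles; "qvel": joint speeds; "tau": joint torques, N m; "tcp_pos": TCP position; "orientation": TCP orientation; "contact_force": force on the tool from outside, world axes, zero at the start; "moment": the same for the moment, N m; "grip_width": finger opening in m; "gripper_force": force on a finger pad.
Only numpy, scipy, OpenCV 4.12 (cv2) and the standard library are available. Lean on these libraries where they do the work, as an engineer would, in place of code of your own. Each camera call takes 0.05 s, during which the arm holds its last target. There are 200 camera calls.

## Working session

There is one attempt and no reset: what is moved stays moved. The work goes in short steps, Python scripts to look and compute and a tool call to move; the robot and the scene stay as the last step left them, time stands still between calls to the robot, and variables do not carry over. Pictures are saved under pics/ and viewed, at most 10 in all, crops included, and the job is handed in when it is done.

Besides the shell and the picture viewer there is one more tool, called after "Request:" in YAML: its name, and indented under it one key for each argument. carry_out: Moves the arm, as the interface text tells. Its arguments: {"type":"object","properties":{"moves":{"type":"array","items":{"type":"array","items":{"type":"number"}}},"force":{"type":"number"}},"required":["moves"]}

```bash
mkdir -p pics; python3 - <<'E'
from bench import r
import cv2
for n in("scene","top"):
    f=r.grab_frame(n); cv2.imwrite(f"pics/{n}0.png",f[:,:,::-1]); print(n,r.calibration(n))
print(r.get_obs())
E
```

```text
scene {'fx': 441.979866422675, 'fy': 441.979866422675, 'cx': 259.3710734331234, 'cy': 190.88449271688617, 'rvec': array([ 2.02040838,  1.23456502, -0.53335909]), 'tvec': array([-0.31005981, -0.27948531,  1.35374325])}
top {'fx': 390.40174862528573, 'fy': 390.40174862528573, 'cx': 258.41901047986454, 'cy': 191.69155247009004, 'rvec': array([ 2.14939318, -2.11820855,  0.23425398]), 'tvec': array([0.04199629, 0.55115039, 0.71310727])}
{'clock': 0.1, 'joints': array([ 1.05188087,  0.47768138,  0.02233775,  1.55638012, -0.01148819,
        1.10927842, -0.08313034]), 'qvel': array([ 0.00016809, -0.00308334,  0.00137364, -0.00429841,  0.00123646,
       -0.00054407,  0.00066978]), 'tau': array([ 4.09470202e-03, -5.97765541e+01,  1.61426090e+00, -2.81954616e+01,
        1.29200183e-02,  5.06693163e-03,  2.48105016e-05]), 'tcp_pos': array([ 0.26947051, -0.61859401,  0.40383516]), 'orientation': array([-3.07402786e+00, -6.40460501e-01,  7.09093490e-04]), 'contact_force': array([0.38200317, 0.09843826, 0.01390173]), 'moment': array([-0.03690031, -0.00404235, -0.0463143 ]), 'gripper_force': 0.0, 'grip_width': 0.08556726584000528}
```

View pics/top0.png

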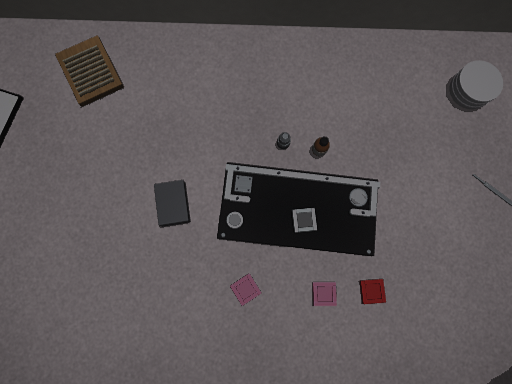

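View pics/scene0.png

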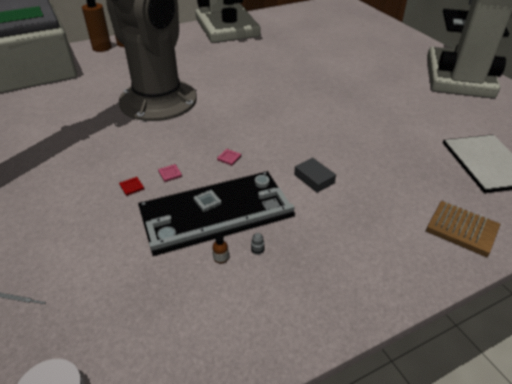

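Top view: the plate is black and spans about (220..378, 165..255). The rail is along its upper edge, the round window is at right (358,197), the square blank at left (243,184) and the cell at (235,220). 

Candidates for the mount: the grey frame on the plate (305,220), pink (245,289), pink (324,293) and red (373,291). By the description it is (305,220). I'll check it in a crop.

```bash
cat > h.py <<'E'
import numpy as np, cv2
from bench import r
from scipy.spatial.transform import Rotation as R
def ray(n,uv,z):
    c=r.calibration(n); M=cv2.Rodrigues(c["rvec"])[0]; t=c["tvec"]
    uv=np.atleast_2d(uv).astype(float)
    d=np.c_[(uv[:,0]-c["cx"])/c["fx"],(uv[:,1]-c["cy"])/c["fy"],np.ones(len(uv))]@M
    o=-M.T@t
    return (o+d*((z-o[2])/d[:,2])[:,None])[:,:2]
def proj(n,P):
    c=r.calibration(n); K=np.array([[c["fx"],0,c["cx"]],[0,c["fy"],c["cy"]],[0,0,1]])
    return cv2.projectPoints(np.array(P,float),c["rvec"],c["tvec"],K,None)[0][:,0]
E
python3 - <<'E'
from h import *
f=cv2.imread("pics/top0.png")
g=cv2.resize(f[155:265,210:390],None,fx=4.4,fy=4.4,interpolation=cv2.INTER_CUBIC)
g=cv2.convertScaleAbs(g,alpha=1.4)
cv2.imwrite("pics/c1.png",g)
# dark plate blob -> hull -> min area rect
m=(f.max(2)<45).astype(np.uint8); m[:155]=0;m[265:]=0;m[:,:215]=0;m[:,390:]=0
cs=max(cv2.findContours(m,cv2.RETR_EXTERNAL,cv2.CHAIN_APPROX_NONE)[0],key=cv2.contourArea)
W=(ray("top",cs[:,0],.012)*1000).astype(np.float32)
print("plate",cv2.minAreaRect(W))
E
```

```text
plate ((515.7781372070312, -32.924468994140625), (319.858642578125, 143.62783813476562), 84.28589630126953)
```

View pics/c1.png

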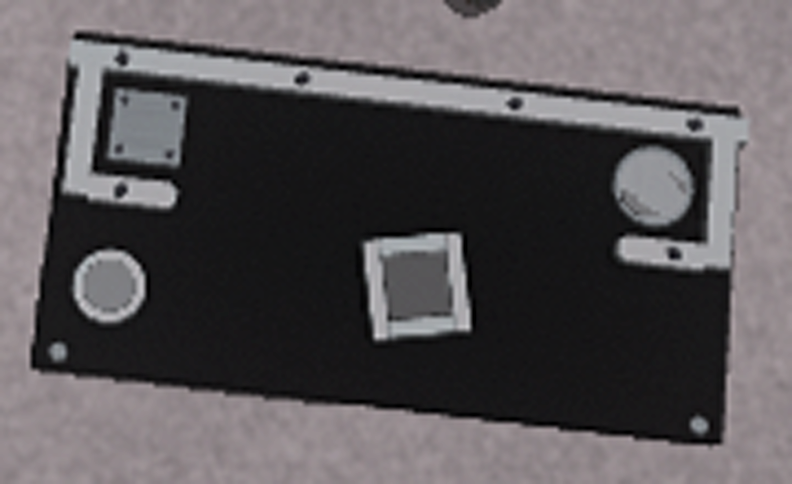

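The crop shows the grey frame with dark glass centred at (417,287). It is the mount, lying loose and turned a little. The window is at (653,187), the blank at (147,126) and the cell at (109,286).

```bash
cat >> h.py <<'E'
def crop2img(p): p=np.atleast_2d(p).astype(float); return (p+.5)/4.4-.5+[210,155]
def locate_mount(f,P=None):
    # mount: bright ring; f BGR.
    g=f.max(2); m=((g>60)).astype(np.uint8)
    m[:160]=0;m[262:]=0;m[:,:215]=0;m[:,385:]=0
    return m
E
python3 - <<'E'
from h import *
np.set_printoptions(suppress=True,precision=4)
f=cv2.imread("pics/top0.png")
win=ray("top",crop2img([653,187]),.012)[0]; bl=ray("top",crop2img([147,126]),.012)[0]
print("win",win,"blank",bl,np.linalg.norm(win-bl))
y=(bl-win)/np.linalg.norm(bl-win); yaw=np.arctan2(-y[0],y[1]); x=np.array([y[1],-y[0]])
O=(win+bl)/2-.027*x
print("yaw deg",np.degrees(yaw),"O",O)
S=np.c_[x,y]
pl=lambda p:(p-O)@S*1000
# plate corners
for c,z in(([32,369],.012),([722,444],.012),([72,66],.024),([740,120],.024),([75,33],.012),([740,107],.012)): print(c,pl(ray("top",crop2img(c),z)[0]))
g=f.max(2); m=(g>50).astype(np.uint8); n,l,s,c=cv2.connectedComponentsWithStats(m)
for i in range(1,n):
    if 60<s[i,4]<2000 and 215<c[i][0]<385 and 155<c[i][1]<262:
        cs=cv2.findContours((l==i).astype(np.uint8),cv2.RETR_EXTERNAL,cv2.CHAIN_APPROX_NONE)[0][0][:,0]
        W=ray("top",cs,.022)
        print(c[i],s[i,4],cv2.minAreaRect(((W-O)@S*1000).astype(np.float32)))
for p in([363,240],[461,233],[471,331],[377,340]): print(pl(ray("top",crop2img(p),.022)[0]))
# objective / oil / cell
print("obj",pl(ray("top",[[284,140]],.046)[0]),"oil",pl(ray("top",[[322,145]],.05)[0]),"cell",pl(ray("top",crop2img([109,286]),.024)[0]))
o=r.get_obs(); M=R.from_rotvec(o["orientation"]).as_matrix(); print(M, o["tcp_pos"])
E
```

```text
win [ 0.5504 -0.1579] blank [0.5755 0.0811] 0.24024945959722147
yaw deg -5.993288934713282 O [ 0.5361 -0.0356]
[32, 369] [-92.1664 158.2264]
[722, 444] [ -88.7782 -159.9194]
[72, 66] [ 48.5476 157.8871]
[740, 120] [  61.3008 -155.545 ]
[75, 33] [ 67.6422 159.6202]
[740, 107] [  70.7609 -158.9866]
[242.9538 183.4654] 260 ((24.547658920288086, 119.66763305664062), (33.574554443359375, 33.42808532714844), 89.750244140625)
[357.9727 196.8555] 256 ((25.190624237060547, -117.39518737792969), (36.40395736694336, 35.90998840332031), 31.036657333374023)
[304.298 219.392] 500 ((-34.26950454711914, -12.111112594604492), (46.40151596069336, 45.44348907470703), 12.222503662109375)
[234.3032 219.6199] 221 ((-52.10519790649414, 128.3899688720703), (32.243927001953125, 32.080894470214844), 6.904647350311279)
[-16.2278  14.4964]
[ -7.5165 -30.2205]
[-52.0299 -38.8033]
[-61.2277   3.5539]
obj [119.1241  47.4509] oil [116.9348 -29.8141] cell [-51.5349 127.6424]
[[ 0.9168  0.3994 -0.0008]
 [ 0.3994 -0.9168  0.0014]
 [-0.0001 -0.0016 -1.    ]] [ 0.2695 -0.6186  0.4038]
```

```bash
cat >> h.py <<'E'
YAW=np.radians(-5.6); X=np.array([np.cos(YAW),np.sin(YAW)]); Y=np.array([-X[1],X[0]])
O=np.array([.5355,-.0361]); S=np.c_[X,Y]
pl=lambda p:(np.asarray(p)-O)@S*1000
def state():
    o=r.get_obs(); M=R.from_rotvec(o["orientation"]).as_matrix()
    return o,M
def rel(px,py,z):
    o,M=state(); w=np.r_[O+S@np.array([px,py])/1000,z]
    a=np.arctan2(M[1,0],M[0,0])
    print("t %.2f tcp plate"%o["clock"],pl(o["tcp_pos"][:2]).round(1),"z %.4f"%o["tcp_pos"][2],"tilt",M[:2,2].round(4),"F",np.r_[o["contact_force"][:2]@S,o["contact_force"][2]].round(1),"wid %.4f"%o["grip_width"])
    print("-> d",(M.T@(w-o["tcp_pos"])).round(4),"roll",round((a-YAW+np.pi)%(2*np.pi)-np.pi,4))
def mount(n="top",save=None):
    f=r.grab_frame(n)[:,:,::-1].copy()
    if save: cv2.imwrite(save,cv2.convertScaleAbs(cv2.resize(f[155:265,210:390],None,fx=4.4,fy=4.4,interpolation=cv2.INTER_CUBIC),alpha=1.4))
    return f
E
python3 -c "
from h import *
rel(-84,-12,.30)"
```

```text
t 0.10 tcp plate [-207.9 -605.7] z 0.4038 tilt [-0.0008  0.0014] F [0.4 0.1 0. ] wid 0.0856
-> d [ 0.3973 -0.458   0.1045] roll 0.5086
```

Request:
carry_out:
  moves:
    - [0.03,-0.034,0,0.06,0]
    - [0.06,-0.069,0,0.12,0]
    - [0.09,-0.104,0.0,0.18,0]
    - [0.12,-0.138,0,0.24,0]
    - [0.15,-0.173,0,0.3,0]
    - [0.18,-0.207,0,0.36,0]
    - [0.21,-0.242,0,0.43,0]
    - [0.24,-0.277,0,0.5086,0]
  force: 40

```text
clock: 0.9
tcp_pos: [0.379, -0.2671, 0.4046]
orientation: [-3.138, 0.158, 0.0]
contact_force: [0.2, 0.3, -0.1]
grip_width: -0.0003
gripper_force: 0.0
```

```bash
python3 -c "
from h import *
rel(-84,-12,.25)"
```

```text
t 0.90 tcp plate [-133.2 -245.2] z 0.4046 tilt [-0.0002  0.    ] F [ 0.1  0.3 -0.1] wid -0.0003
-> d [ 0.0485 -0.2334  0.1545] roll -0.0032
```

Request:
carry_out:
  moves:
    - [0.008,-0.035,0,0,0]
    - [0.016,-0.07,0.02,0,0]
    - [0.024,-0.105,0.045,0,0]
    - [0.032,-0.14,0.07,0,0]
    - [0.04,-0.175,0.095,0,0]
    - [0.046,-0.215,0.12,0,0]
    - [0.0485,-0.233,0.15,0,0]
    - [0.0485,-0.233,0.1545,0,0]

```text
clock: 1.7
tcp_pos: [0.4493, -0.039, 0.2476]
orientation: [-3.137, 0.145, 0.008]
contact_force: [-0.3, -0.0, -0.0]
grip_width: -0.0001
gripper_force: 0.0
```

```bash
python3 -c "
from h import *
rel(-84,-12,.189)
mount(save='pics/c2.png')"
```

```text
t 1.70 tcp plate [-85.6 -11.3] z 0.2476 tilt [-0.0048  0.0015] F [-0.3 -0.1 -0. ] wid -0.0001
-> d [0.0018 0.0008 0.0585] roll 0.0055
```

View pics/c2.png

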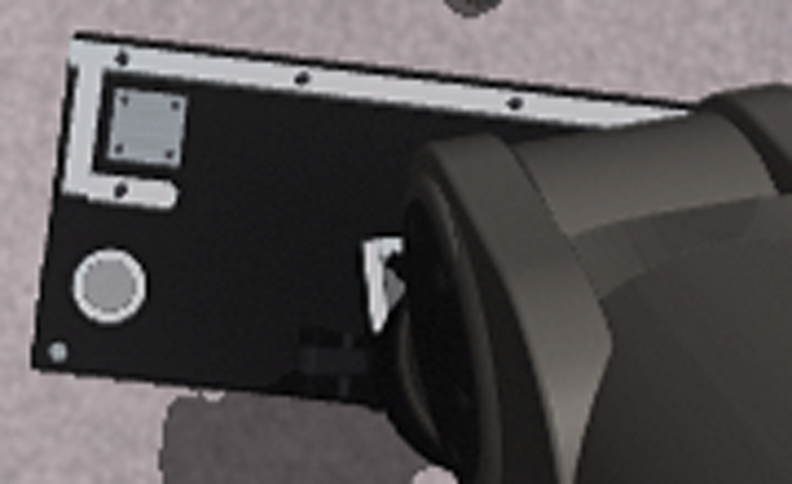

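The arm hides most of the mount, whose left edge is at crop (365..400, 240..330). The fingertips are on the robot side of it. I'll lower now.

Request:
carry_out:
  moves:
    - [0.0,0.0,0.015,0.005,0]
    - [0,0,0.03,0.005,0]
    - [0,0,0.04,0.005,0]
    - [0,0,0.048,0.005,0]
    - [0,0,0.054,0.005,0]
    - [0,0,0.0585,0.005,0]
    - [0,0,0.0585,0.005,0]
    - [0,0,0.0585,0.005,0]

```text
clock: 2.55
tcp_pos: [0.4501, -0.0419, 0.1919]
orientation: [3.137, -0.161, 0.0]
contact_force: [-0.4, 0.4, 0.1]
grip_width: -0.0
gripper_force: 0.0
```

```bash
python3 -c "
from h import *
rel(-7,-12,.1885)
f=r.grab_frame('scene')[:,:,::-1]
cv2.imwrite('pics/s1.png',cv2.convertScaleAbs(cv2.resize(f[130:290,110:320],None,fx=3.7,fy=3.7,interpolation=cv2.INTER_CUBIC),alpha=1.4))"
```

```text
t 2.55 tcp plate [-84.4 -14.1] z 0.1919 tilt [ 0.0002 -0.0001] F [-0.4  0.3  0.1] wid -0.0000
-> d [ 0.0774 -0.0025  0.0034] roll -0.0051
```

View pics/s1.png

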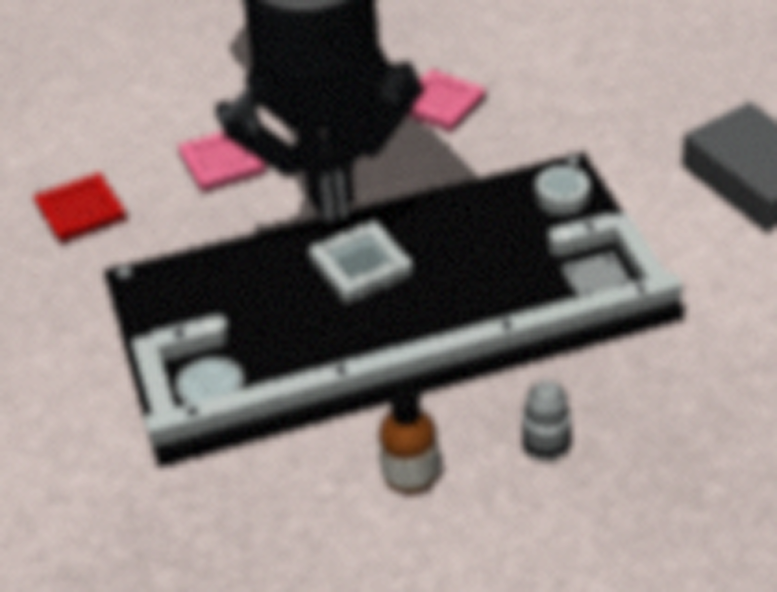

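The scene view shows the closed fingertips at (335,205), just behind the mount at (360,262). The mount is clear of everything else, so I'll push toward the rail.

Request:
carry_out:
  moves:
    - [0.0,-0.0025,0.002,-0.005,0]
    - [0,-0.0025,0.0034,-0.005,0]
    - [0.005,-0.0025,0.0034,-0.005,0]
    - [0.012,-0.0025,0.0034,-0.005,0]
    - [0.018,-0.0025,0.0034,-0.005,0]
    - [0.024,-0.0025,0.0034,-0.005,0]
    - [0.03,-0.0025,0.0034,-0.005,0]
    - [0.036,-0.0025,0.0034,-0.005,0]

```text
clock: 3.4
tcp_pos: [0.4866, -0.0432, 0.1883]
orientation: [-3.138, 0.154, 0.0]
contact_force: [-1.6, -0.1, 1.3]
grip_width: -0.0001
gripper_force: 0.4
```

```bash
python3 -c "
from h import *
rel(-9,-12,.1885)
f=r.grab_frame('scene')[:,:,::-1]
cv2.imwrite('pics/s2.png',cv2.convertScaleAbs(cv2.resize(f[130:290,110:320],None,fx=3.7,fy=3.7,interpolation=cv2.INTER_CUBIC),alpha=1.4))"
```

```text
t 3.40 tcp plate [-48.  -11.8] z 0.1883 tilt [-0.0001  0.    ] F [-1.6 -0.3  1.3] wid -0.0001
-> d [ 0.039   0.0002 -0.0002] roll -0.0001
```

View pics/s2.png

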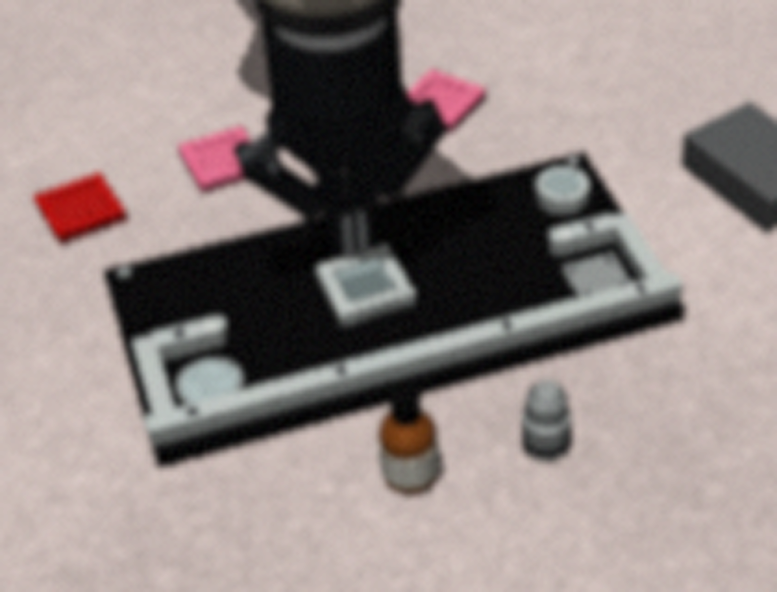

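The mount has turned square to the rail and now sits at (365,285). I'll continue the push.

Request:
carry_out:
  moves:
    - [0.005,0,0,0,0]
    - [0.01,0,0,0,0]
    - [0.015,0,0,0,0]
    - [0.02,0,0,0,0]
    - [0.025,0,0,0,0]
    - [0.03,0,0,0,0]
    - [0.035,0,0,0,0]
    - [0.037,0,0,0,0]

```text
clock: 4.25
tcp_pos: [0.5236, -0.0468, 0.1884]
orientation: [-3.138, 0.154, -0.001]
contact_force: [-1.4, -0.5, -0.2]
grip_width: 0.0001
gripper_force: 0.4
```

```bash
python3 -c "
from h import *
rel(-7,-12,.1885)"
```

```text
t 4.25 tcp plate [-10.9 -11.8] z 0.1884 tilt [0.0006 0.    ] F [-1.4 -0.6 -0.2] wid 0.0001
-> d [ 0.0039  0.0002 -0.0001] roll -0.0001
```

Request:
carry_out:
  moves:
    - [0.001,0,0,0,0]
    - [0.002,0,0,0,0]
    - [0.003,0,0,0,0]
    - [0.0035,0,0,0,0]
    - [0.004,0,0,0,0]
    - [0.0045,0,0,0,0]
    - [0.005,0,0,0,0]
    - [0.005,0,0,0,0]

```text
clock: 5.05
tcp_pos: [0.5273, -0.0472, 0.1882]
orientation: [3.138, -0.154, -0.002]
contact_force: [-4.4, 0.4, 2.6]
grip_width: 0.0001
gripper_force: 1.9
```

```bash
python3 -c "
from h import *
rel(-7,-12,.1885)
f=r.grab_frame('scene')[:,:,::-1]
cv2.imwrite('pics/s3.png',cv2.convertScaleAbs(cv2.resize(f[190:260,140:290],None,fx=5.3,fy=5.3,interpolation=cv2.INTER_CUBIC),alpha=1.4))"
```

```text
t 5.05 tcp plate [ -7.  -11.8] z 0.1882 tilt [-0.0015 -0.0001] F [-4.5 -0.1  2.6] wid 0.0001
-> d [ 0.      0.0002 -0.0003] roll -0.0
```

View pics/s3.png

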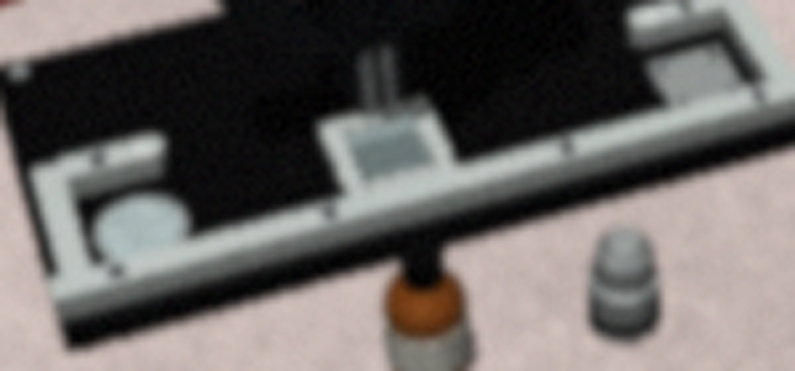

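The mount is at the rail, its near side at (320..430, 100..130), and the force has started to rise. I'll press 1.5 mm more to confirm it is flush.

Request:
carry_out:
  moves:
    - [0.0005,0,0,0,0]
    - [0.001,0,0,0,0]
    - [0.0015,0,0,0,0]
    - [0.002,0,0,0,0]
    - [0.002,0,0,0,0]
    - [0.002,0,0,0,0]
    - [0.002,0,0,0,0]
    - [0.002,0,0,0,0]

```text
clock: 5.9
tcp_pos: [0.528, -0.0472, 0.1878]
orientation: [3.137, -0.153, -0.008]
contact_force: [-8.7, 1.1, 6.0]
grip_width: 0.0001
gripper_force: 4.4
```

```bash
python3 -c "
from h import *
rel(-40,-12,.1885)"
```

```text
t 5.90 tcp plate [ -6.4 -11.8] z 0.1878 tilt [-0.0052 -0.0003] F [-8.8  0.2  6. ] wid 0.0001
-> d [-0.0336  0.0002 -0.0005] roll 0.0001
```

Flush: the force rose to 8.8 N with no travel. Now I'll back off, rise, and move round to the mount's +y side.

Request:
carry_out:
  moves:
    - [-0.008,0,0,0,0]
    - [-0.018,0,-0.001,0,0]
    - [-0.025,0,-0.02,0,0]
    - [-0.025,-0.02,-0.05,0,0]
    - [-0.025,-0.05,-0.06,0,0]
    - [-0.01,-0.08,-0.06,0,0]
    - [0.01,-0.1,-0.06,0,0]
    - [0.02,-0.11,-0.06,0,0]

```text
clock: 6.7
tcp_pos: [0.5619, 0.0623, 0.2491]
orientation: [-3.136, 0.15, -0.005]
contact_force: [0.4, 0.4, -0.3]
grip_width: -0.0003
gripper_force: 0.0
```

```bash
cat >> h.py <<'E'
def scenemount(fn,box=(190,260,140,290)):
    a,b,c,d=box; f=r.grab_frame('scene')[:,:,::-1]
    cv2.imwrite(fn,cv2.convertScaleAbs(cv2.resize(f[a:b,c:d],None,fx=5.3,fy=5.3,interpolation=cv2.INTER_CUBIC),alpha=1.4))
def s2p(p,z,box=(190,260,140,290)):
    p=(np.atleast_2d(p)+.5)/5.3-.5+[box[2],box[0]]
    return pl(ray("scene",p,z)).round(1)
E
python3 -c "
from h import *
rel(22,70,.1885)
scenemount('pics/s4.png')
print(s2p([[320,123],[430,97],[133,232-0]],.022))
"
```

```text
t 6.70 tcp plate [ 16.7 100.5] z 0.2491 tilt [0.0034 0.0015] F [ 0.3  0.4 -0.3] wid -0.0003
-> d [0.0051 0.0307 0.0605] roll 0.0024
[[   3.8  -38.6]
 [   5.6    8.3]
 [  35.6 -123.5]]
```

View pics/s4.png

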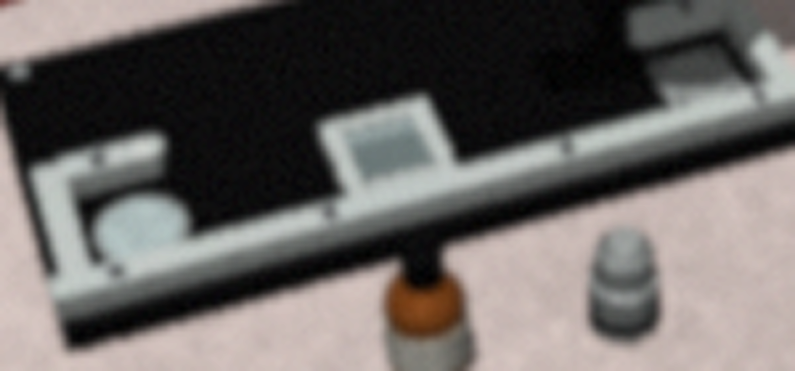

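The mount is flush along the rail with its top corners at (320,123) and (430,97), so its y span is about -38.5 to +8. I'll come down at y=45, x=28.

Request:
carry_out:
  moves:
    - [0.003,0.02,0,0.002,0]
    - [0.008,0.045,0,0.002,0]
    - [0.011,0.0555,0.005,0.002,0]
    - [0.011,0.0555,0.02,0.002,0]
    - [0.011,0.0555,0.04,0.002,0]
    - [0.011,0.0555,0.053,0.002,0]
    - [0.011,0.0555,0.0605,0.002,0]
    - [0.011,0.0555,0.0605,0.002,0]

```text
clock: 7.55
tcp_pos: [0.5656, 0.0046, 0.1866]
orientation: [-3.138, 0.155, 0.003]
contact_force: [-0.1, 1.1, -0.8]
grip_width: -0.0003
gripper_force: 0.0
```

```bash
python3 -c "
from h import *
rel(28,-20,.1885)
"
```

```text
t 7.55 tcp plate [26.  43.4] z 0.1866 tilt [-0.0018  0.0002] F [-0.2  1.1 -0.8] wid -0.0003
-> d [ 0.0021  0.0634 -0.0019] roll -0.001
```

Request:
carry_out:
  moves:
    - [0.002,0.006,-0.0015,0,0]
    - [0.002,0.014,-0.0015,0,0]
    - [0.002,0.02,-0.0015,0,0]
    - [0.002,0.026,-0.0015,0,0]
    - [0.0022,0.032,-0.0015,0,0]
    - [0.0024,0.038,-0.0015,0,0]
    - [0.0026,0.044,-0.0015,0,0]
    - [0.0028,0.05,-0.0015,0,0]

```text
clock: 8.35
tcp_pos: [0.5637, -0.0466, 0.1893]
orientation: [-3.138, 0.157, 0.0]
contact_force: [-0.4, 0.8, 0.9]
grip_width: -0.0002
gripper_force: 0.5
```

```bash
python3 -c "
from h import *
rel(29,-60,.1885)
scenemount('pics/s5.png')
"
```

```text
t 8.35 tcp plate [29.1 -7.7] z 0.1893 tilt [-0.0003  0.0002] F [-0.5  0.8  0.9] wid -0.0002
-> d [0.     0.0523 0.0008] roll -0.002
```

View pics/s5.png

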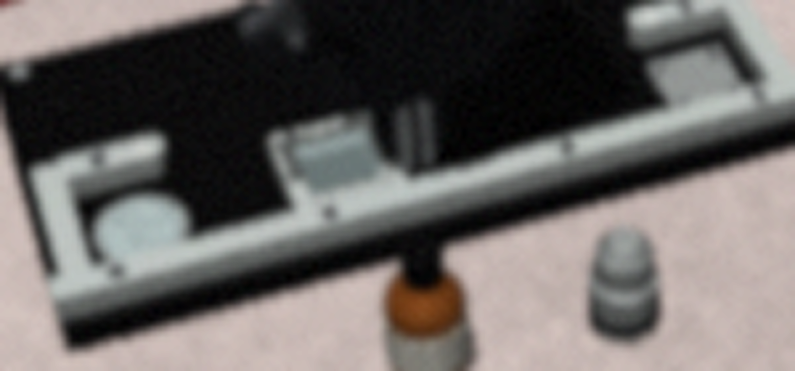

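The mount is sliding along the rail, its near-left corner at (270,135), with the fingertips at (415,135). I'll keep going.

Request:
carry_out:
  moves:
    - [0.0,0.006,0,0,0]
    - [0,0.012,0.0005,0,0]
    - [0.0,0.018,0.0005,0,0]
    - [0.0,0.024,0.0005,0,0]
    - [0.0,0.03,0.0005,0,0]
    - [0.0,0.036,0.0005,0,0]
    - [0.0,0.042,0.0005,0,0]
    - [0.0,0.046,0.0005,0,0]

```text
clock: 9.2
tcp_pos: [0.5593, -0.0925, 0.189]
orientation: [-3.138, 0.157, -0.001]
contact_force: [-0.6, 5.0, 5.1]
grip_width: 0.0001
gripper_force: 3.4
```

```bash
python3 -c "
from h import *
rel(29,-82.5,.1885)
print(s2p([[270,135]],.022))
scenemount('pics/s6.png')
"
```

```text
t 9.20 tcp plate [ 29.2 -53.8] z 0.1890 tilt [0.0004 0.0001] F [-1.1  4.9  5.1] wid 0.0001
-> d [-0.0001  0.0287  0.0005] roll -0.0023
[[  3.2 -59.5]]
```

View pics/s6.png

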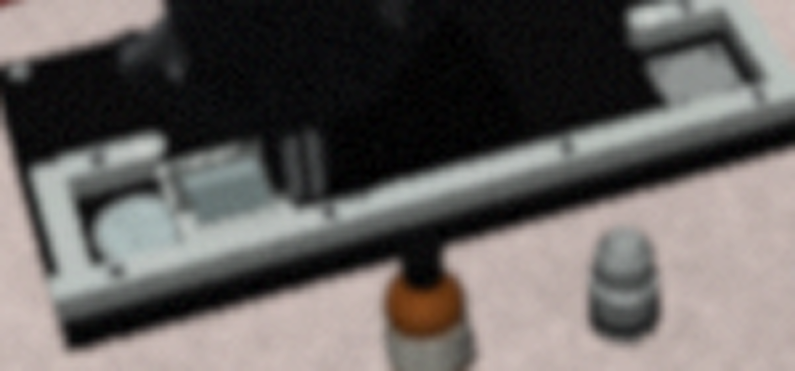

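The mount is entering the pocket mouth, its near-left corner at (165,160), with the fingertips at (305,165). The force has risen to about 5 N, so I'll check numerically for a catch. That was my tenth view, so from here I'll use numbers only.

```bash
python3 -c "
from h import *
np.set_printoptions(suppress=True)
print(s2p([[165,160],[262,137],[165,135],[133,205]],.022))
print('lip end',s2p([[165,140]],.024))
f=cv2.cvtColor(cv2.imread('pics/s6.png'),cv2.COLOR_BGR2GRAY)
print(cv2.resize(f[120:240:6,140:310:6],None,fx=1,fy=1))
rel(29,-60,.1885)
"
```

```text
[[   1.7 -102.7]
 [   3.1  -62.9]
 [ -12.3  -99.4]
 [  21.4 -120.3]]
lip end [[  -7.4 -100.3]]
[[  8  10  12   7   8  12  16  15  12  10  15  13  13  13  15  11  15  11
   11  10  13   8  11   8  12  10   8  10  11]
 [ 18  22  24  21  13  12  11  10  13  10  10  11  11  13  14  13  12  11
   10   8   8  10   8  11  11  13  11  18  23]
 [ 63  75  79  64  35  17  12  11  12  12  15  13   9  11  11  12  13  12
   14  14  14   8  14  13  17  21  21  28  41]
 [133 141 143 124  76  27   9  13  12  12   6  11  14  12  17  26  29  28
   28  34  27  12   9  17  31  45  39  36  55]
 [185 186 182 157  98  32  14   7   7  11  15  23  33  44  57  70  70  56
   55  58  42  15  14  22  42  59  50  38  56]
 [196 194 180 148  86  28  14  19  32  47  60  70  85 105 112 112  97  79
   79  79  53  20   9  22  48  64  53  39  55]
 [171 163 144 111  66  42  50  65  82 107 122 121 130 139 131 117 105 103
  106  96  64  24  11  15  47  63  55  37  54]
 [126 117 110 105  94  86  94 113 126 142 138 126 128 132 125 120 122 129
  133 120  80  35  14  18  42  64  57  41  49]
 [100  96 100 127 134 110 102 114 121
[... 852 characters left out ...]
113 112 111 111 113 113 119 124
  127 136 151 159 163 172 180 168 144 139 152]
 [178 179 178 177 168 149 150 159 160 145 120 113 114 123 131 135 145 155
  159 163 172 176 179 181 187 186 179 180 186]
 [175 175 177 176 175 164 162 177 181 162 138 134 137 148 162 166 172 178
  180 181 181 184 187 188 190 190 188 188 188]
 [176 178 180 179 180 172 158 174 186 174 163 165 170 174 180 183 184 186
  186 187 187 187 188 187 187 184 179 170 165]
 [175 177 179 181 181 171 157 166 181 186 181 183 183 184 187 188 188 190
  188 190 187 186 181 173 165 159 147 136 125]]
t 9.25 tcp plate [ 29.2 -54.5] z 0.1890 tilt [ 0.0003 -0.0004] F [-1.1  4.1  5.2] wid -0.0000
-> d [-0.0002  0.0055  0.0005] roll -0.003
```

Request:
carry_out:
  moves:
    - [0.001,0.0005,0,0,0]
    - [0.002,0.001,0,0,0]
    - [0.003,0.0015,0,0,0]
    - [0.0035,0.0025,0,0,0]
    - [0.0035,0.0035,0,0,0]
    - [0.0035,0.005,0,0,0]
    - [0.0035,0.0065,0,0,0]
    - [0.0035,0.0065,0,0,0]

```text
clock: 10.05
tcp_pos: [0.5603, -0.0949, 0.1888]
orientation: [-3.133, 0.152, 0.009]
contact_force: [-8.8, 15.5, 15.6]
grip_width: -0.0
gripper_force: 12.0
```

```bash
cat >> h.py <<'E'
def lead(tag):
    "mount outline from bright non-plate pixels along plate-lines in scene view"
    f=r.grab_frame('scene')[:,:,::-1]; cv2.imwrite(tag,f); g=cv2.GaussianBlur(f,(0,0),.6).max(2).astype(np.float32)
    def prof(pts,z):
        P=np.array([np.r_[O+S@np.array(p)/1000,z] for p in pts]); uv=proj('scene',P).astype(np.float32)
        return cv2.remap(g,uv[:,0].reshape(1,-1),uv[:,1].reshape(1,-1),cv2.INTER_LINEAR)[0].round().astype(int)
    return prof
E
python3 -c "
from h import *
rel(32,-60,.1885)
p=lead('pics/raw1.png')
ys=np.arange(-148,-50,3)
for x in(8,15,27): print(x,dict(zip(ys.tolist(),p([(x,y) for y in ys],.022).tolist())))
xs=np.arange(-14,12,1.)
for y in(-70,-80,-90): print(y,dict(zip(xs.tolist(),p([(x,y) for x in xs],.022).tolist())))
"
```

```text
t 10.05 tcp plate [ 30.5 -56.1] z 0.1888 tilt [-0.0055  0.0047] F [-10.3  14.6  15.6] wid -0.0000
-> d [0.0015 0.0039 0.0003] roll 0.0009
8 {-148: 135, -145: 126, -142: 92, -139: 58, -136: 50, -133: 51, -130: 51, -127: 50, -124: 52, -121: 52, -118: 51, -115: 51, -112: 54, -109: 70, -106: 86, -103: 88, -100: 86, -97: 86, -94: 90, -91: 96, -88: 99, -85: 98, -82: 96, -79: 87, -76: 73, -73: 60, -70: 50, -67: 30, -64: 14, -61: 11, -58: 20, -55: 27, -52: 24}
15 {-148: 135, -145: 122, -142: 76, -139: 26, -136: 14, -133: 20, -130: 29, -127: 37, -124: 48, -121: 52, -118: 51, -115: 46, -112: 43, -109: 66, -106: 77, -103: 73, -100: 86, -97: 96, -94: 98, -91: 100, -88: 101, -85: 101, -82: 100, -79: 99, -76: 96, -73: 88, -70: 63, -67: 29, -64: 12, -61: 18, -58: 35, -55: 40, -52: 32}
27 {-148: 136, -145: 122, -142: 75, -139: 50, -136: 83, -133: 112, -130: 123, -127: 124, -124: 127, -121: 129, -118: 131, -115: 130, -112: 121, -109: 97, -106: 75, -103: 66, -100: 72, -97: 80, -94: 83, -91: 83, -88: 83, -85: 84, -82: 83, -79: 84, -76: 83, -73: 81, -70: 61, -67: 27, -64: 16, -61: 31, -58: 42, -55: 34, -52: 33}
-70 {-14.0: 8, -13.0: 9, -12.0: 9, -11.0: 9, -10.0: 9, -9.0: 9, -8.0: 9, -7.0: 9, -6.0: 10, -5.0: 10, -4.0: 10, -3.0: 11, -2.0: 12, -1.0: 13, 0.0: 16, 1.0: 20, 2.0: 23, 3.0: 28, 4.0: 34, 5.0: 39, 6.0: 44, 7.0: 47, 8.0: 50, 9.0: 53, 10.0: 55, 11.0: 57}
-80 {-14.0: 11, -13.0: 11, -12.0: 11, -11.0: 11, -10.0: 11, -9.0: 10, -8.0: 10, -7.0: 10, -6.0: 9, -5.0: 9, -4.0: 12, -3.0: 15, -2.0: 18, -1.0: 25, 0.0: 34, 1.0: 43, 2.0: 53, 3.0: 63, 4.0: 71, 5.0: 80, 6.0: 84, 7.0: 88, 8.0: 92, 9.0: 91, 10.0: 91, 11.0: 91}
-90 {-14.0: 9, -13.0: 9, -12.0: 9, -11.0: 9, -10.0: 9, -9.0: 8, -8.0: 8, -7.0: 8, -6.0: 8, -5.0: 9, -4.0: 11, -3.0: 14, -2.0: 18, -1.0: 26, 0.0: 34, 1.0: 43, 2.0: 54, 3.0: 66, 4.0: 77, 5.0: 84, 6.0: 90, 7.0: 96, 8.0: 98, 9.0: 98, 10.0: 98, 11.0: 98}
```

```bash
python3 - <<'E'
from h import *
def sampler(img,box=None):
    g=img.max(2).astype(np.float32)/(1.4 if box else 1)
    def s(pts,z):
        P=np.array([np.r_[O+S@np.array(p)/1000,z] for p in pts]); uv=proj('scene',P)
        if box is not None: uv=(uv-[box[0],box[1]]+.5)*5.3-.5
        uv=uv.astype(np.float32)
        return cv2.remap(g,uv[:,0].reshape(1,-1),uv[:,1].reshape(1,-1),cv2.INTER_CUBIC)[0]
    return s
def cross(s,mk,ts,z,rise=True):
    v=s([mk(t) for t in ts],z); d=np.diff(v)*(1 if rise else -1); i=int(np.argmax(d))
    j=slice(max(0,i-3),i+4); w=np.clip(d[j],0,None); return round(float((w*(ts[:-1][j]+.25)).sum()/w.sum()),1)
s0=sampler(cv2.imread('pics/scene0.png')); s3=sampler(cv2.imread('pics/s4.png'),(140,190)); s6=sampler(cv2.imread('pics/s6.png'),(140,190)); s7=sampler(cv2.imread('pics/raw1.png'))
xs=np.arange(-12,15,.5); ys=np.arange
print('flush -x edge',[cross(s3,lambda x:(x,y),xs,.022) for y in(-33,-25,-15,-5,3)])
print('flush ends', [(cross(s3,lambda t:(x,t),ys(-55,-25,.5),.022),cross(s3,lambda t:(x,t),ys(-5,25,.5),.022,False)) for x in(12,20,35)])
for n,s in(('s6',s6),('now',s7)):
    print(n,'-x edge',[(y,cross(s,lambda x:(x,y),xs,.022)) for y in(-96,-92,-88,-84,-80,-76)],'back',[cross(s,lambda t:(x,t),ys(-85,-55,.5),.022,False) for x in(14,20,27,35)])
    print(' front',[cross(s,lambda t:(x,t),ys(-122,-95,.5),.022) for x in(6,10,14)])
# rail top inner edge from scene0: dark->bright going +x at z=.024
print('rail inner',[(y,cross(s0,lambda x:(x,y),np.arange(40,58,.5),.024)) for y in(-95,-80,-60,-30,0,30,60,95)])
print('lip outer',[(y,cross(s0,lambda x:(x,y),np.arange(-20,-4,.5),.024)) for y in(-130,-120,-110)],[(y,cross(s0,lambda x:(x,y),np.arange(-20,-4,.5),.024)) for y in(130,120,110)])
print('lip nose',cross(s0,lambda t:(-6,t),ys(-115,-90,.5),.024,False),cross(s0,lambda t:(-6,t),ys(90,115,.5),.024))
E
```

```text
flush -x edge [3.2, 2.9, 3.7, 3.7, 3.7]
flush ends [(-41.2, 6.8), (-40.7, 6.8), (-40.8, 8.1)]
s6 -x edge [(-96, 1.8), (-92, 3.3), (-88, 1.8), (-84, 2.8), (-80, 1.4), (-76, 3.1)] back [-66.3, -67.2, -67.2, -67.2]
 front [-107.8, -108.2, -107.9]
now -x edge [(-96, 1.8), (-92, 3.2), (-88, 1.8), (-84, 3.2), (-80, 1.7), (-76, 3.1)] back [-70.1, -69.6, -69.6, -69.2]
 front [-109.2, -110.0, -109.4]
rail inner [(-95, 47.3), (-80, 47.3), (-60, 48.7), (-30, 48.3), (0, 47.4), (30, 49.2), (60, 48.2), (95, 48.3)]
lip outer [(-130, -15.7), (-120, -14.7), (-110, -14.7)] [(130, -15.7), (120, -11.9), (110, -12.3)]
lip nose -102.0 101.8
```

Comparing edges against the rail: the mount is still flush with the rail and not caught on the lip. It moved from -108 to -109.5. Pushing with the sloped back of a finger presses it down (Fz ≈ Fy), so it binds by friction. I'll back off, turn the tool 90° and push with the fingers' flat sides, which worked before.

Request:
carry_out:
  moves:
    - [0.0015,-0.001,0,0,0]
    - [0.0,-0.008,0,0,0]
    - [-0.002,-0.02,0,0,0]
    - [-0.003,-0.03,-0.01,0,0]
    - [-0.0035,-0.035,-0.03,0.1,0]
    - [-0.0035,-0.035,-0.04,0.24,0]
    - [-0.0035,-0.035,-0.04,0.38,0]
    - [-0.0035,-0.035,-0.04,0.52,0]

```text
clock: 10.9
tcp_pos: [0.5624, -0.0635, 0.2298]
orientation: [-2.989, 0.966, -0.002]
contact_force: [-0.2, 0.2, 0.7]
grip_width: -0.0004
gripper_force: 0.0
```

```bash
python3 - <<'E'
from h import *
rel(27,-30,.2285)
print(r.get_obs()["joints"].round(3))
p=lead('pics/raw2.png')
ys=np.arange(-118,-50,2)
for x in(8,15,27): print(x,dict(zip(ys.tolist(),p([(x,y) for y in ys],.022).tolist())))
xs=np.arange(-6,8,1.)
for y in(-70,-80,-90): print(y,dict(zip(xs.tolist(),p([(x,y) for x in xs],.022).tolist())))
E
```

```text
t 10.90 tcp plate [ 29.5 -24.7] z 0.2298 tilt [ 0.0015 -0.0001] F [-0.2  0.1  0.7] wid -0.0004
-> d [0.0005 0.0059 0.0013] roll -0.5276
[ 0.065  0.526 -0.08   1.949  0.065  0.667 -2.252]
8 {-118: 52, -116: 53, -114: 54, -112: 58, -110: 72, -108: 98, -106: 118, -104: 126, -102: 124, -100: 121, -98: 119, -96: 117, -94: 115, -92: 116, -90: 118, -88: 118, -86: 116, -84: 117, -82: 118, -80: 117, -78: 115, -76: 115, -74: 116, -72: 118, -70: 118, -68: 119, -66: 116, -64: 103, -62: 71, -60: 35, -58: 13, -56: 6, -54: 4, -52: 4}
15 {-118: 52, -116: 50, -114: 44, -112: 44, -110: 65, -108: 98, -106: 124, -104: 134, -102: 131, -100: 122, -98: 114, -96: 110, -94: 112, -92: 114, -90: 114, -88: 113, -86: 113, -84: 114, -82: 113, -80: 112, -78: 113, -76: 112, -74: 112, -72: 113, -70: 120, -68: 129, -66: 131, -64: 117, -62: 81, -60: 42, -58: 17, -56: 7, -54: 5, -52: 5}
27 {-118: 134, -116: 134, -114: 132, -112: 127, -110: 120, -108: 121, -106: 130, -104: 134, -102: 124, -100: 105, -98: 90, -96: 86, -94: 86, -92: 86, -90: 85, -88: 85, -86: 86, -84: 86, -82: 85, -80: 86, -78: 86, -76: 87, -74: 90, -72: 101, -70: 117, -68: 129, -66: 129, -64: 113, -62: 78, -60: 41, -58: 17, -56: 10, -54: 9, -52: 8}
-70 {-6.0: 8, -5.0: 9, -4.0: 10, -3.0: 14, -2.0: 19, -1.0: 24, 0.0: 35, 1.0: 46, 2.0: 57, 3.0: 70, 4.0: 82, 5.0: 95, 6.0: 104, 7.0: 111}
-80 {-6.0: 10, -5.0: 10, -4.0: 12, -3.0: 15, -2.0: 18, -1.0: 26, 0.0: 36, 1.0: 46, 2.0: 57, 3.0: 71, 4.0: 83, 5.0: 94, 6.0: 102, 7.0: 110}
-90 {-6.0: 9, -5.0: 10, -4.0: 12, -3.0: 15, -2.0: 19, -1.0: 27, 0.0: 36, 1.0: 46, 2.0: 59, 3.0: 72, 4.0: 86, 5.0: 96, 6.0: 105, 7.0: 114}
```

The mount is square and at the rail, centred near y=-85.5 and clear of the tool. Joint 7 is at -2.25, so I'll turn the other way.

Request:
carry_out:
  moves:
    - [0,0,0,-0.14,0]
    - [0,0,0,-0.28,0]
    - [0,0,0,-0.42,0]
    - [0,0,0,-0.56,0]
    - [0,0,0,-0.7,0]
    - [0,0,0,-0.84,0]
    - [0,0,0,-0.98,0]
    - [0,0,0,-1.12,0]

```text
clock: 11.75
tcp_pos: [0.5622, -0.0637, 0.2291]
orientation: [3.04, 0.79, 0.0]
contact_force: [0.4, -0.2, -0.0]
grip_width: 0.0001
gripper_force: 0.0
```

Request:
carry_out:
  moves:
    - [0,0,0,-0.14,0]
    - [0,0,0,-0.28,0]
    - [0,0,0,-0.42,0]
    - [0,0,0,-0.56,0]
    - [0,0,0,-0.7,0]
    - [0,0,0,-0.84,0]
    - [0,0,0,-0.98,0]
    - [0,0,0,-0.98,0]

```text
clock: 12.55
tcp_pos: [0.5622, -0.064, 0.2289]
orientation: [2.317, 2.122, 0.0]
contact_force: [0.3, 0.5, 0.4]
grip_width: 0.0002
gripper_force: 0.0
```

```bash
python3 - <<'E'
from h import *
rel(28,-25,.1885)
print(r.get_obs()["joints"].round(3))
E
```

```text
t 12.55 tcp plate [ 29.3 -25.1] z 0.2289 tilt [0.0002 0.    ] F [0.2 0.5 0.4] wid 0.0002
-> d [ 0.0002 -0.0013  0.0404] roll 1.5809
[ 0.466  0.603 -0.604  1.921  0.484  0.765 -0.5  ]
```

Request:
carry_out:
  moves:
    - [0,-0.001,0.01,0.01,0]
    - [0,-0.001,0.02,0.01,0]
    - [0,-0.001,0.03,0.01,0]
    - [0,-0.001,0.037,0.01,0]
    - [0,-0.001,0.04,0.01,0]
    - [-0.006,-0.001,0.04,0.01,0]
    - [-0.012,-0.001,0.04,0.01,0]
    - [-0.018,-0.001,0.04,0.01,0]

```text
clock: 13.35
tcp_pos: [0.5596, -0.0823, 0.1891]
orientation: [2.33, 2.106, 0.0]
contact_force: [-0.5, 0.0, -0.2]
grip_width: -0.0001
gripper_force: 0.0
```

```bash
python3 - <<'E'
from h import *
rel(28,-86,.189)
E
```

```text
t 13.35 tcp plate [ 28.5 -43.7] z 0.1891 tilt [ 0.0006 -0.0004] F [-0.5 -0.  -0.2] wid -0.0001
-> d [-0.0423 -0.0004  0.0001] roll 1.5673
```

Request:
carry_out:
  moves:
    - [-0.004,0,0,0,0]
    - [-0.008,0,0,0,0]
    - [-0.012,0,0,0,0]
    - [-0.016,0,0,0,0]
    - [-0.02,0,0,0,0]
    - [-0.024,0,0,0,0]
    - [-0.028,0,0,0,0]
    - [-0.03,0,0,0,0]

```text
clock: 14.15
tcp_pos: [0.5564, -0.1119, 0.1888]
orientation: [2.331, 2.106, -0.0]
contact_force: [-0.1, 0.1, 1.0]
grip_width: -0.0001
gripper_force: 0.4
```

```bash
cat > m.py <<'E'
from h import *
p=lead('pics/raw.png')
def edge(mk,ts,z,rise):
    v=p([mk(t) for t in ts],z); d=np.diff(v)*(1 if rise else -1); i=int(np.argmax(d)); j=slice(max(0,i-3),i+4); w=np.clip(d[j],0,None)
    return round(float((w*(ts[:-1][j]+.25)).sum()/w.sum()),1)
def rep(y):
    A=np.arange
    print("front",[edge(lambda t:(x,t),A(y-32,y-15,.5),.022,True) for x in(8,12,16)],"back",[edge(lambda t:(x,t),A(y+13,y+34,.5),.022,False) for x in(8,12,20,30)],"-x",[(yy,edge(lambda t:(t,yy),A(-8,9,.5),.022,True)) for yy in(y-12,y-6,y,y+6,y+12)])
E
python3 - <<'E'
from m import *
rel(28,-86,.189)
rep(-107)
E
```

```text
t 14.20 tcp plate [ 28.2 -73.6] z 0.1887 tilt [-0.0001 -0.0004] F [ 0.7  0.3 -0.2] wid -0.0002
-> d [-0.0124 -0.0001 -0.0003] roll 1.5672
front [-132.9, -132.1, -131.8] back [-93.1, -92.7, -93.0, -88.7] -x [(-119, 3.7), (-113, 3.0), (-107, 4.3), (-101, 1.4), (-95, -0.4)]
```

It slides freely now. I'll make the last stretch, with a slight drift toward the rail.

Request:
carry_out:
  moves:
    - [-0.002,0.0003,0,0,0]
    - [-0.004,0.0006,0,0,0]
    - [-0.006,0.0009,0,0,0]
    - [-0.008,0.0012,0,0,0]
    - [-0.01,0.0015,0,0,0]
    - [-0.011,0.0015,0,0,0]
    - [-0.012,0.0015,0,0,0]
    - [-0.013,0.0015,0,0,0]

```text
clock: 15.0
tcp_pos: [0.5567, -0.1238, 0.1888]
orientation: [-2.329, -2.107, -0.002]
contact_force: [0.4, 3.9, -1.0]
grip_width: 0.0
gripper_force: 2.1
```

```bash
python3 - <<'E'
from m import *
rel(29,-86,.189)
E
```

```text
t 15.05 tcp plate [ 29.7 -85.2] z 0.1888 tilt [0.0004 0.0011] F [ 0.3  3.7 -0.4] wid -0.0001
-> d [-0.0008 -0.0007 -0.0002] roll 1.5685
```

Request:
carry_out:
  moves:
    - [-0.0005,0.0,0,0,0]
    - [-0.001,0.001,0,0,0]
    - [-0.0015,0.002,0,0,0]
    - [-0.002,0.003,0,0,0]
    - [-0.002,0.003,0,0,0]
    - [-0.0025,0.003,0,0,0]
    - [-0.0025,0.003,0,0,0]
    - [-0.0025,0.003,0,0,0]

```text
clock: 15.85
tcp_pos: [0.5584, -0.1244, 0.1885]
orientation: [-2.325, -2.107, -0.0]
contact_force: [-4.3, 9.5, 1.6]
grip_width: -0.0001
gripper_force: 4.4
```

```bash
python3 - <<'E'
from m import *
rel(29,-86,.189)
E
```

```text
t 15.90 tcp plate [ 31.5 -85.7] z 0.1885 tilt [-0.0026  0.0033] F [-5.   9.2  2.2] wid -0.0000
-> d [-0.0003 -0.0025 -0.0005] roll 1.5702
```

Firm against both stop (9 N) and rail (5 N), with the tool at -85.7, where home predicts -86. I'll withdraw straight back, then up and away.

Request:
carry_out:
  moves:
    - [0.004,0,0,0,0]
    - [0.015,0,0,0,0]
    - [0.025,0,-0.01,0,0]
    - [0.03,0,-0.04,0,0]
    - [0.03,-0.01,-0.08,0,0]
    - [0.03,-0.03,-0.12,0,0]
    - [0.06,-0.06,-0.14,0,0]
    - [0.1,-0.09,-0.15,0,0]

```text
clock: 16.7
tcp_pos: [0.4804, -0.0195, 0.3415]
orientation: [2.331, 2.099, 0.004]
contact_force: [0.7, 1.4, 0.2]
grip_width: 0.0003
gripper_force: 0.0
```

Request:
carry_out:
  moves:
    - [0.04,0,0,0,0]
    - [0.08,0,0,0,0]
    - [0.12,0,0,0,0]
    - [0.16,0,0,0,0]
    - [0.2,0,0,0,0]
    - [0.24,0,0,0,0]
    - [0.27,0,0,0,0]
    - [0.27,0,0,0,0]

```text
clock: 17.5
tcp_pos: [0.5064, 0.2547, 0.3402]
orientation: [-2.322, -2.114, -0.006]
contact_force: [-0.2, -0.7, 0.1]
grip_width: -0.0002
gripper_force: 0.0
```

```bash
python3 - <<'E'
from m import *
rel(29,-86,.189)
rep(-120)
a=cv2.imread('pics/top0.png'); b=r.grab_frame('top')[:,:,::-1].copy(); cv2.imwrite('pics/top1.png',b)
g=b.max(2).astype(np.float32)
def prof(pts,z):
    P=np.array([np.r_[O+S@np.array(q)/1000,z] for q in pts]); uv=proj('top',P).astype(np.float32)
    return cv2.remap(g,uv[:,:1].T.copy(),uv[:,1:].T.copy(),cv2.INTER_LINEAR)[0].astype(int)
ys=np.arange(-150,-85,2)
for x in(8,27,42): print(x,dict(zip(ys.tolist(),prof([(x,y) for y in ys],.022).tolist())))
xs=np.arange(-6,58,2)
for y in(-132,-108): print(y,dict(zip(xs.tolist(),prof([(x,y) for x in xs],.022).tolist())))
# other things: scene view before/after difference
c0=cv2.imread('pics/scene0.png'); c1=cv2.imread('pics/raw.png'); d=cv2.absdiff(c0,c1).max(2)
n,l,s,_=cv2.connectedComponentsWithStats((d>40).astype(np.uint8)); print([x.tolist() for x in s[1:] if x[4]>8])
E
```

```text
t 17.55 tcp plate [-56.8 283.9] z 0.3395 tilt [0.0009 0.0016] F [-0.2 -1.2 -0.5] wid -0.0001
-> d [-0.3703  0.085   0.15  ] roll 1.5724
front [-151.3, -151.3, -151.1] back [-96.5, -97.1, -97.1, -97.1] -x [(-132, 4.4), (-126, 3.6), (-120, 3.3), (-114, 4.8), (-108, 4.0)]
8 {-150: 155, -148: 155, -146: 157, -144: 123, -142: 95, -140: 156, -138: 158, -136: 151, -134: 136, -132: 153, -130: 154, -128: 153, -126: 155, -124: 156, -122: 155, -120: 155, -118: 156, -116: 154, -114: 154, -112: 154, -110: 156, -108: 156, -106: 158, -104: 133, -102: 149, -100: 157, -98: 161, -96: 83, -94: 28, -92: 22, -90: 22, -88: 22, -86: 22}
27 {-150: 154, -148: 154, -146: 157, -144: 128, -142: 79, -140: 138, -138: 156, -136: 153, -134: 104, -132: 115, -130: 133, -128: 136, -126: 136, -124: 135, -122: 135, -120: 135, -118: 136, -116: 135, -114: 135, -112: 135, -110: 135, -108: 135, -106: 131, -104: 128, -102: 155, -100: 158, -98: 149, -96: 46, -94: 17, -92: 22, -90: 23, -88: 23, -86: 23}
42 {-150: 155, -148: 155, -146: 157, -144: 114, -142: 102, -140: 155, -138: 157, -136: 134, -134: 99, -132: 115, -130: 120, -
[... 323 characters left out ...]
01, 18: 109, 20: 116, 22: 114, 24: 113, 26: 113, 28: 119, 30: 119, 32: 112, 34: 104, 36: 100, 38: 95, 40: 93, 42: 115, 44: 152, 46: 151, 48: 141, 50: 117, 52: 132, 54: 137, 56: 61}
-108 {-6: 154, -4: 155, -2: 151, 0: 101, 2: 50, 4: 77, 6: 136, 8: 156, 10: 152, 12: 140, 14: 130, 16: 136, 18: 136, 20: 136, 22: 136, 24: 135, 26: 135, 28: 135, 30: 135, 32: 135, 34: 135, 36: 135, 38: 124, 40: 105, 42: 98, 44: 135, 46: 155, 48: 148, 50: 125, 52: 125, 54: 156, 56: 155}
[[107, 0, 6, 5, 24], [121, 0, 5, 3, 10], [135, 0, 8, 5, 32], [165, 0, 15, 41, 218], [313, 0, 48, 115, 3734], [0, 93, 140, 95, 2956], [161, 94, 33, 20, 157], [174, 104, 174, 71, 3681], [193, 190, 28, 21, 363], [154, 220, 25, 20, 191]]
```

The mount measures home: back face at -97, -x face at 4, with only a thin seam against the stop and the rail. No differences show at the oil, the objective or the blank.

```bash
python3 -c "
from bench import r
print(r.hand_in())"
```

```text
the job is handed in; nothing more can be done
None
```

I pushed the mount flat to the rail, then slid it along into the round-window pocket until it was home against rail and stop; the hand is clear, nothing else was touched, and I handed it in at about 17.6 s (no verdict was returned).

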